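Pin the drill jig shut

ROBOT

A 7-joint arm with a two-finger parallel gripper is mounted at the origin on the work surface. World frame = base frame: x ahead of the robot, y to its left, z up, the work surface at z = 0. Lengths are in m, angles in rad, forces in N, time in s.
With the tool pointing down it reaches from about 0.425 to 0.925 m from the base axis. Payload 6.8 kg.
Tool frame: the origin (TCP) lies midway between the tips of the shut fingers; the grasp point (between the pads) lies 19 mm behind it; z points along the fingers, y is the line along which they close (so a half turn about z gives the same grasp; the last joint's range is limited). The gripper opens to 88 mm and grips with 3 to 60 N. Pads are 20 mm wide; open, the fingers measure 115 mm over their backs; the gripper's body (75 mm by 178 mm) begins 61 mm behind the grasp point.
Start: joints at [-1.415, 0.477, 0.022, 1.555, -0.011, 1.109, -0.083], TCP at [0.176, 0.652, 0.223] pointing down, gripper open.
Joint ranges: [-2.96, 2.96], [-0.34, 2.1], [-1.41, 1.46], [0.24, 2.44], [-1.37, 4.51], [0.17, 1.92], [-2.96, 2.96]. Speed limits (rad/s): [2.39, 2.39, 3.14, 3.14, 3.14, 3.14, 3.14].

INTERFACE

Orientations are given as a rotation vector (axis times angle).
In Python, from bench import ctrl, get_image gives the robot as it stands.
- The arm moves only by the shell command python3 -m inch 'ROWS' [FORCE]. ROWS is a JSON object of lists of equal length, an entry for each row: "travel": the shift along the world's x, y, z in units of 0.5 m (1.0 is 0.5 m), a list of three; "rotation": the turn, a rotation vector about the world's x, y, z in units of pi/2 rad (1.0 is pi/2 rad), a list of three; "fingers": the closure, from 0 (fully open) to 1 (shut). A call has 1 to 20 rows; each row is the pose to reach, as a shift and turn from the pose commanded when the call began; what a row does not reach only later rows make up. A row lasts 1/10 s, in which the tool goes at most 50 mm and 8.59 degrees, less where a joint would pass 70% of its speed; a pose out of reach is approached as far as the arm can. A call with a number of a shift or a turn outside -1 to 1 is refused whole. A call with a gripper value outside its range is refused whole. The fingers move at their own pace and stop on an object; FORCE is the grip in N (left out, the last holds). Time passes only in rows, so rows that repeat a pose let the fingers close. It gives the time, the measured TCP pose, the force, the opening and the grip force at its end, in the units of the state.
- ctrl.read_state(): the state, without advancing time (a new reading comes with each control period).
- get_image(name): name is "scene" or "top" or "wrist"; returns a dict with "color" (384x512x3 uint8, red, green, blue), "range_z" (384x512 float32, m along the optical axis (not along the pixel's ray), 0 where there is no reading), "fx", "fy", "cx", "cy" (pixels), "origin" and "attitude" of the camera in the world. Camera axes: x right, y down, z forward; pixel columns grow to the right and rows downward; lengths in m; the calibration is good to about 2 mm. A picture is of the moment at which its call begins.
- ctrl.finish_job(): hands the job in; it is judged then, once.
The state is a dict: "t": time; "joints": joint angles; "qd": joint speeds; "joint_efforts": joint torques, N m; "ee_pos": TCP position; "tcp_rot": TCP orientation; "ft_force": force on the tool from outside, world axes, zero at the start; "wrist_torque": the same for the moment, N m; "opening": finger opening in m; "grip_force": force on a finger pad.
Only numpy, scipy, OpenCV 4.12 (cv2) and the standard library are available. Lean on these libraries where they do the work, as an engineer would, in place of code of your own. Each camera call takes 0.05 s, during which the arm holds its last target. There are 200 camera calls.

TASK

Close the hinged lid of the drill jig over the wooden offcut in it, then take the round-knobbed locking pin out of the wooden rack and push it through the lid's hole into the base until its collar presses the lid fully shut. A sprung pad under the offcut lifts the lid again as soon as the pressure goes, so finish while still holding the pin's knob and keeping the lid pressed fully shut with it; do not let go at the end. Leave the two other pins in the rack and the other things on the bench where they are.

Things in the scene. Friction and masses are not known exactly. Their poses are not given: they have to be found in the camera images.
- jig: drill jig fixed to the bench, dark steel base 130 (x) x 160 (y) x 45 mm high; origin at the centre of its underside, z up. The lid's hinge runs along its x axis at its -y edge, the pin hole is near its +y edge. Two low feet (8 mm high) stick out 25 mm at its +x and -x sides.
- jig_hole (a point): centre of the mouth of the round pin hole in the base's top face (jig x 0, y 55 mm, z 45 mm); vertical, 14 mm wide, 37 mm deep. With the lid down the lid's hole stands above it.
- jig_hinge (a point): middle of the hinge axis (jig x 0, y -80 mm, z 51 mm); the axis runs along jig x, half-way through the lid's thickness
- lid (a joint): lid angle, rad: 0 fully shut, 1.57 upright, 1.9 leaning right back. Starts at 1.3 to 1.85. Its stiff hinge holds it near upright; pushed below about 1 rad it falls gently shut by itself and rests ajar at about 0.06 rad on the offcut, some 8 mm open at the pin hole. Shutting it from there takes 4 to 5 N at the hole; released, it springs back ajar, even with the pin in.
- lid_hole (a point): centre of the upper mouth of the lid's pin hole (15 mm wide, goes through), 135 mm from the hinge axis, on the outer face, which is the top face when shut (57 mm above the bench then); it moves with the lid
- lid_edge (a point): middle of the lid's free edge, half-way through its thickness; moves with the lid. The lid is an aluminium plate, 130 mm along the hinge, 160 mm from hinge axis to free edge, 12 mm thick, 0.25 kg, its outer face smooth but for two 3 mm high drill bushes mid-way
- work_center (a point): centre of the dark wood offcut, 60 x 50 x 30 mm, loose in the jig's close-fitting nest on a sprung pad; it stays there
- nest (a point): point on the jig where the offcut's centre is when the lid is fully shut
- rack: fixed wooden pin rack, 70 (x) x 210 (y) x 50 mm high, origin at the centre of its underside; three pins stand upright in its three holes, which lie along its y axis at -70, 0 and +70 mm; they are told apart by their heads. Any pin may be in any hole.
- pin_knob (a point): centre of the locking pin's upright knob: black, round, 20 mm wide, 48 mm high, on a round steel collar 28 mm wide and 5 mm thick; below it a steel shank 12 mm wide and 40 mm long with a tapered nose (8 mm). This point is 24 mm above the collar's upper face, 29 mm above its lower face, 69 mm above the tip. In the rack the collar rests on the rack's top. About 60 g.
- pin_tip (a point): tip of the locking pin's shank, 69 mm below the knob's centre
- square_pin: other pin in the rack, steel, with a square head 24 x 24 x 30 mm; origin at its tip, 40 mm below its head; leave it
- tee_pin: other pin in the rack, steel, with a cross bar 52 mm long; origin at its tip, 67 mm below its top; leave it
- offcut_a: loose dark wood offcut, 26 x 26 x 22 mm; origin under it; leave it alone
- offcut_b: loose wood offcut, 70 x 32 x 22 mm; origin under it; leave it alone
- tape: black tape measure, 70 x 42 x 60 mm high; origin under it; leave it alone
- try_square: try square lying flat: wooden stock 20 x 110 x 18 mm, steel blade 150 mm; origin under it; leave it alone
- driver: screwdriver lying flat; origin under it; leave it alone
- jar: small jar with a steel cap, 60 mm wide, 75 mm high; origin under it; leave it alone
Mind the look-alikes: they are no part of the job. Leave any blue or green look-alike of the part that bears work_center alone.

How it is judged:
On the way, in this order (a step that is already met when the one before it is completed fails the run):
1. the lid is swung down onto the offcut (value of joint lid below 0.15 rad), for 0.2 s.
2. the locking pin's tip is through the lid and in the base's hole (horizontal distance between pin_tip and jig_hole below 0.005 m and z of pin_tip in the frame of jig below 0.04 m and value of joint lid below 0.15 rad), for 0.1 s.
At the end, for the whole second after the job is handed in: Lid shut to within 0.02 rad; pin upright within 0.12 rad in the base's hole (tip within 5 mm of its axis, 24 mm deep), collar pressing the lid (over 1.5 N), fingers still on the pin (over 1 N), offcut within 8 mm of its nest (value of joint lid below 0.02 rad and horizontal distance between pin_tip and jig_hole below 0.005 m and z of pin_tip in the frame of jig below 0.021 m and angle between the z axis of pin_tip and the z axis of jig, either way round below 0.12 rad and contact force between the fingers and pin above 1 N and contact force between pin and lid above 1.5 N and distance between work_center and nest below 0.008 m); the arm keeps its last pose, push and grip.
It fails at once if a spare pin is disturbed in the rack (moved over 15 mm) (distance of any of square_pin, tee_pin from where it was at the start of the episode above 0.015 m).
It fails at once if something else on the bench is shoved (over 25 mm) (distance of any of offcut_a, offcut_b, tape, try_square, driver, jar from where it was at the start of the episode above 0.025 m).
It also fails if it takes over 50 s, if anything falls off the work surface, if the arm or the gripper's body presses on something with over 40 N, if the wrist force passes 120 N, or if a joint passes its speed limit or range.

## Working session

There is one attempt and no reset: what is moved stays moved. The work goes in short steps, Python scripts to look and compute and a shell command to move; the robot and the scene stay as the last step left them, time stands still between calls to the robot, and variables do not carry over. Pictures are saved under pics/ and viewed, at most 10 in all, crops included, and the job is handed in when it is done.

```bash
ls; mkdir -p pics; cat > h.py <<'E'
import numpy as np, cv2
from bench import ctrl, get_image
from scipy.spatial.transform import Rotation as R
def rot(im):
    a=np.array(im["attitude"],float)
    return a if a.shape==(3,3) else (R.from_rotvec(a).as_matrix() if a.size==3 else R.from_quat(a).as_matrix())
def cloud(im):
    h,w=im["range_z"].shape; u,v=np.meshgrid(np.arange(w),np.arange(h)); z=im["range_z"]
    P=np.stack([(u-im["cx"])/im["fx"]*z,(v-im["cy"])/im["fy"]*z,z],-1)
    return P@rot(im).T+np.array(im["origin"])
def save(im,n): cv2.imwrite(n,im["color"][...,::-1])
E
python3 - <<'E'
from h import *
import pickle
d={n:get_image(n) for n in("scene","top")}
pickle.dump(d,open("d0.pkl","wb"))
for n,i in d.items(): save(i,f"pics/{n}0.png"); print(n,i["origin"],i["attitude"],i["fx"])
print(ctrl.read_state())
E
```

```text
pics
scene [1.28328311 0.35317843 0.59892166] [-1.20563017 -2.07585459  1.15415917] 359.3536214910786
top [ 0.35406712 -0.04794868  1.19445745] [-2.22339658  1.9777741  -0.21442622] 380.9566007940954
{'t': 0.1, 'joints': array([-1.41507965,  0.47770221,  0.02237507,  1.55631353, -0.01150237,
        1.10930272, -0.08308989]), 'qd': array([-1.99415858e-03, -1.64792430e-03,  1.92499077e-03, -1.31321855e-03,
       -6.99483249e-05, -6.94261797e-04, -1.21405426e-05]), 'joint_efforts': array([ 4.22554396e-03, -5.84090996e+01,  1.54013369e+00, -2.73311180e+01,
       -5.41989680e-02,  1.31337892e-02,  4.06144102e-05]), 'ee_pos': array([0.17590901, 0.65112946, 0.22180628]), 'tcp_rot': array([-4.13189486e-01, -3.11421782e+00,  2.50543648e-03]), 'ft_force': array([-0.30128443,  0.41169436,  0.78211513]), 'wrist_torque': array([-0.02489653, -0.04078596,  0.00364657]), 'grip_force': 0.0, 'opening': 0.08766601524745317}
```

View pics/scene0.png

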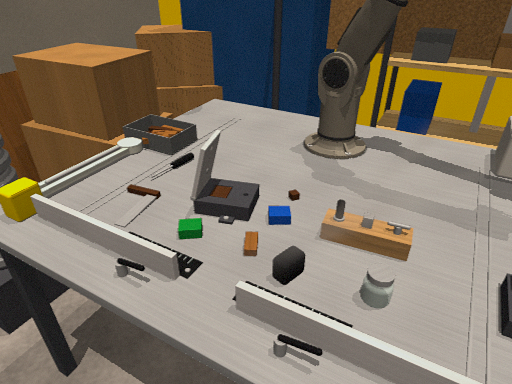

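View pics/top0.png

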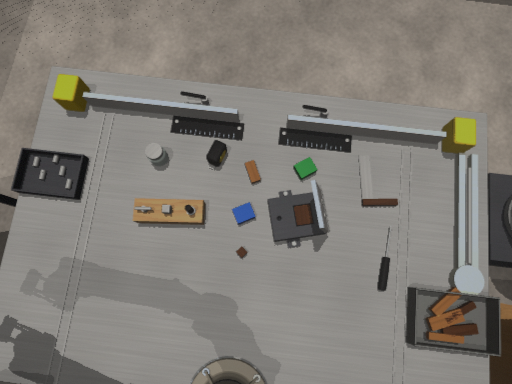

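The scene view shows the jig at (228,197) with its lid upright at (205,165), and the rack at (367,233) with three heads. In the top view the jig is at (295,217) with its lid edge at (318,205), and the rack is at (169,211). 

Pin candidates (top view): (189,209) is a dark, tall round head, (167,209) is a square steel block, and (143,209) is a cross bar. The dark round one fits "black round knob". I'll confirm it in a crop.

```bash
python3 - <<'E'
from h import *
import pickle
d=pickle.load(open("d0.pkl","rb"))
c=d["scene"]["color"][190:260,310:420,::-1]; a=cv2.resize(c,None,fx=5,fy=5,interpolation=3)
c=d["top"]["color"][185:245,125:215,::-1]; b=cv2.resize(c,(550,366),interpolation=3)
a=cv2.resize(a,(550,350)); b=cv2.resize(b,(380,250)); a=np.vstack([a,np.zeros((250,550,3),np.uint8)]); a[350:,:380]=b
cv2.imwrite("pics/crop.png",a)
def rect(P,m,n):
    p=P[m]; r=cv2.minAreaRect(p[:,:2].astype(np.float32)*1000); print(n,len(p),np.round(r[0],1),np.round(r[1],1),round(r[2],1),"zmed",np.round(np.median(p[:,2]),4)); return p
T=cloud(d["top"]); S=cloud(d["scene"])
def win(shape,u0,u1,v0,v1):
    m=np.zeros(shape,bool); m[v0:v1,u0:u1]=1; return m
m=win(T.shape[:2],125,215,190,235)
rect(T,m&(abs(T[...,2]-.05)<.008),"rack top")
k=rect(T,m&(T[...,2]>.075),"tall heads"); 
from scipy import ndimage as N
L,n=N.label(m&(T[...,2]>.065))
for i in range(1,n+1):
    if (L==i).sum()>4: p=T[L==i]; print("head",p.mean(0).round(4),p[:,2].max().round(3),(L==i).sum())
m=win(T.shape[:2],255,335,180,255)
rect(T,m&(abs(T[...,2]-.045)<.006),"jig top"); rect(T,m&(T[...,2]>.022)&(T[...,2]<.051),"jig")
p=T[m&(T[...,2]>.08)]; print("lid top view",p.min(0),p.max(0),len(p))
ms=win(S.shape[:2],185,225,125,200); p=S[ms&(S[...,2]>.07)&(S[...,0]>.2)&(S[...,0]<.8)]; 
print("lid scene",np.percentile(p,[2,50,98],0).round(3))
ms=win(S.shape[:2],325,420,190,260); L,n=N.label(ms&(S[...,2]>.06)&(S[...,2]<.13))
for i in range(1,n+1):
    if (L==i).sum()>4: q=S[L==i]; print("headS",q.mean(0).round(4),q[:,2].max().round(3),(L==i).sum())
# lid plane
for nm,q in(("S",p),("T",T[m&(T[...,2]>.08)])):
    c=q.mean(0); n=np.linalg.svd(q-c)[2][2]; n*=np.sign(n[1]); print("plane",nm,c.round(4),n.round(3),"angle",np.arctan2(n[2],n[1]))
E
```

```text
rack top 1378 [522.6 253.1] [ 71.1 211.5] 5.2 zmed 0.0499
tall heads 178 [472.8 133.3] [425.   84.5] 68.0 zmed 0.0811
head [0.5193 0.2462 0.0932] 1.194 75
head [0.5272 0.1804 0.0962] 0.108 52
head [0.5156 0.3216 0.075 ] 0.08 65
jig top 1892 [ 553.6 -140.5] [130.4 163.1] 15.4 zmed 0.0445
jig 1982 [ 583.7 -121.3] [216.8 161.2] 21.7 zmed 0.0444
lid top view [ 0.35406712 -0.22978226  0.08098279] [ 0.63403203 -0.04794868  1.19445745] 425
lid scene [[ 0.5   -0.224  0.072]
 [ 0.588 -0.186  0.152]
 [ 0.633 -0.162  0.209]]
headS [0.5336 0.1818 0.0858] 0.106 144
headS [0.5281 0.2508 0.0754] 0.084 131
headS [0.5188 0.3199 0.0734] 0.081 130
plane S [ 0.5773 -0.1911  0.1494] [-0.499  0.798 -0.339] angle -0.4016573538894899
plane T [ 0.5479 -0.1781  0.2458] [-0.28   0.941 -0.189] angle -0.1983123054996617
```

View pics/crop.png

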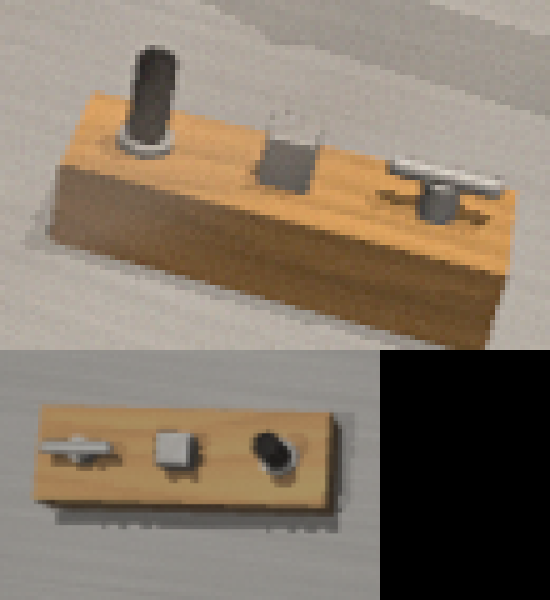

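The crop confirms it: the black round knob on the round collar is at top (189,209) and scene (340,208). The square head and the cross bar are the spares, and the blue and green blocks are decoys. I'll head for the back of the lid with the fingers shut.

```bash
r='[0.75,-0.7,0.2]'; python3 -m inch '{"travel":[[0.75,-0.7,0.2],[0.75,-0.7,0.2],[0.75,-0.7,0.2],[0.75,-0.7,0.2],[0.75,-0.7,0.2],[0.75,-0.7,0.2],[0.75,-0.7,0.2],[0.75,-0.7,0.2],[0.75,-0.7,0.2],[0.75,-0.7,0.2],[0.75,-0.7,0.2],[0.75,-0.7,0.2],[0.75,-0.7,0.2],[0.75,-0.7,0.2]],"rotation":[[0,0,-0.66],[0,0,-0.66],[0,0,-0.66],[0,0,-0.66],[0,0,-0.66],[0,0,-0.66],[0,0,-0.66],[0,0,-0.66],[0,0,-0.66],[0,0,-0.66],[0,0,-0.66],[0,0,-0.66],[0,0,-0.66],[0,0,-0.66]],"fingers":[1,1,1,1,1,1,1,1,1,1,1,1,1,1]}'
python3 - <<'E'
from h import *
import pickle
d=pickle.load(open("d0.pkl","rb")); S=cloud(d["scene"]).reshape(-1,3)
a=np.radians(15.4); c=np.array([.5536,-.1405]); M=np.array([[np.cos(a),np.sin(a)],[-np.sin(a),np.cos(a)]])
for n in d:
    P=cloud(d[n]).reshape(-1,3); q=(P[:,:2]-c)@M.T; 
    m=(abs(q[:,0])<.05)&(abs(q[:,1]+.08)<.09)&(P[:,2]>.09)&(P[:,2]<.25); q=q[m]; z=P[m,2]
    for zz in np.arange(.09,.23,.02):
        s=abs(z-zz)<.01
        if s.sum(): print(n,zz.round(2),np.percentile(q[s,1],[5,50,95]).round(4),s.sum())
E
```

```text
t: 1.5
ee_pos: [0.5495, 0.3033, 0.3219]
tcp_rot: [-1.898, -2.502, 0.001]
ft_force: [0.3, -0.7, -1.3]
opening: 0.0004
grip_force: 0.0
scene 0.09 [-0.0653 -0.0637 -0.0626] 21
scene 0.11 [-0.0621 -0.059  -0.0554] 54
scene 0.13 [-0.057  -0.0545 -0.052 ] 52
scene 0.15 [-0.0517 -0.0493 -0.0464] 55
scene 0.17 [-0.0462 -0.0437 -0.0411] 60
scene 0.19 [-0.0411 -0.0379 -0.0359] 57
scene 0.21 [-0.0446 -0.0383 -0.0336] 103
top 0.09 [-0.0744 -0.0736 -0.0723] 6
top 0.11 [-0.0717 -0.0694 -0.0671] 25
top 0.13 [-0.0668 -0.0639 -0.0615] 22
top 0.15 [-0.0606 -0.0584 -0.0561] 18
top 0.17 [-0.0553 -0.0524 -0.0509] 21
top 0.19 [-0.0496 -0.0477 -0.0457] 18
top 0.21 [-0.0436 -0.0379 -0.0325] 177
```

Lid angle is about 1.31 rad, and the two views agree with the jig pose. Next, go over and behind it.

```bash
python3 -m inch '{"travel":[[0.06,-0.98,0],[0.06,-0.98,0],[0.06,-0.98,0],[0.06,-0.98,0],[0.06,-0.98,0],[0.06,-0.98,0],[0.06,-0.98,0],[0.06,-0.98,0],[0.06,-0.98,0],[0.06,-0.98,0],[0.06,-0.98,0]],"rotation":[[0,0,0],[0,0,0],[0,0,0],[0,0,0],[0,0,0],[0,0,0],[0,0,0],[0,0,0],[0,0,0],[0,0,0],[0,0,0]],"fingers":[1,1,1,1,1,1,1,1,1,1,1]}'
python3 -m inch '{"travel":[[0.02,-0.19,0],[0.02,-0.19,0],[0.02,-0.19,0],[0.02,-0.19,-0.1],[0.02,-0.19,-0.2],[0.02,-0.19,-0.3],[0.02,-0.19,-0.3],[0.02,-0.19,-0.3]],"rotation":[[0,0,0],[0,0,0],[0,0,0],[0,0,0],[0,0,0],[0,0,0],[0,0,0],[0,0,0]],"fingers":[1,1,1,1,1,1,1,1]}'
```

```text
t: 2.6
ee_pos: [0.5796, -0.1937, 0.3226]
tcp_rot: [1.91, 2.493, -0.004]
ft_force: [-1.2, 0.4, -0.0]
opening: 0.0003
grip_force: 0.0
t: 3.4
ee_pos: [0.5916, -0.2814, 0.173]
tcp_rot: [-1.898, -2.501, -0.0]
ft_force: [0.2, 0.0, 1.4]
opening: 0.0003
grip_force: 0.0
```

```bash
python3 -m inch '{"travel":[[-0.01,0.04,0],[-0.02,0.08,0],[-0.03,0.11,0],[-0.04,0.14,0],[-0.045,0.17,-0.005],[-0.05,0.2,-0.01],[-0.06,0.22,-0.01],[-0.065,0.24,-0.015],[-0.07,0.26,-0.015],[-0.075,0.28,-0.02],[-0.08,0.3,-0.02],[-0.085,0.32,-0.02],[-0.09,0.34,-0.02],[-0.09,0.34,-0.02],[-0.09,0.34,-0.02]],"rotation":[[0,0,0],[0,0,0],[0,0,0],[0,0,0],[0,0,0],[0,0,0],[0,0,0],[0,0,0],[0,0,0],[0,0,0],[0,0,0],[0,0,0],[0,0,0],[0,0,0],[0,0,0]],"fingers":[1,1,1,1,1,1,1,1,1,1,1,1,1,1,1]}'
python3 - <<'E'
from h import *
S=get_image("scene"); save(S,"pics/s1.png")
E
```

```text
t: 4.9
ee_pos: [0.5461, -0.1132, 0.1628]
tcp_rot: [1.901, 2.501, 0.0]
ft_force: [-0.3, -0.1, -0.8]
opening: 0.0006
grip_force: 0.0
```

View pics/s1.png

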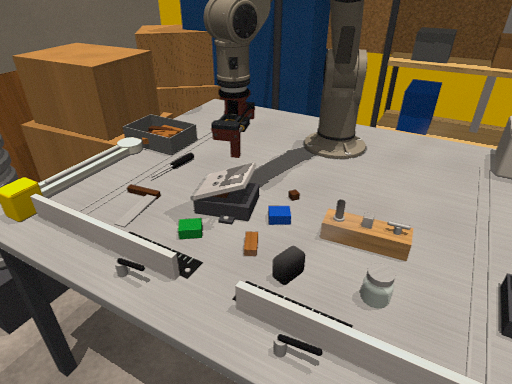

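The picture shows the lid at (225,178) falling toward the base, clear of the fingers. I'll go above the locking pin, opening the fingers along the rack's x axis.

```bash
python3 -m inch '{"travel":[[0,0,0.06],[-0.034,0.59,0.1],[-0.034,0.59,0.1],[-0.034,0.59,0.1],[-0.034,0.59,0.1],[-0.034,0.59,0.1],[-0.034,0.59,0.1],[-0.034,0.59,0.1],[-0.034,0.59,0.1],[-0.034,0.59,0.1],[-0.034,0.59,0.1]],"rotation":[[0,0,0],[0,0,-0.06],[0,0,-0.116],[0,0,-0.116],[0,0,-0.116],[0,0,-0.116],[0,0,-0.116],[0,0,-0.116],[0,0,-0.116],[0,0,-0.116],[0,0,-0.116]],"fingers":[1,0.3,0.3,0.3,0.3,0.3,0.3,0.3,0.3,0.3,0.3]}'
python3 - <<'E'
from h import *
import pickle
d={n:get_image(n) for n in("scene","top","wrist")}; pickle.dump(d,open("d1.pkl","wb"))
save(d["wrist"],"pics/w1.png"); print(ctrl.read_state()["ee_pos"], d["wrist"]["origin"],d["wrist"]["attitude"])
T=cloud(d["wrist"]); m=(T[...,2]>.058)&(T[...,2]<.115)&(d["wrist"]["range_z"]>.05)&(abs(T[...,0]-.53)<.03)&(abs(T[...,1]-.183)<.03)
for z in np.arange(.06,.115,.01):
    q=T[m&(abs(T[...,2]-z)<.005)]
    if len(q)>3: print(z.round(3),len(q),q.min(0).round(4),q.max(0).round(4))
a=np.radians(15.4); c=np.array([.5536,-.1405]); M=np.array([[np.cos(a),np.sin(a)],[-np.sin(a),np.cos(a)]])
P=cloud(d["scene"]).reshape(-1,3); q=(P[:,:2]-c)@M.T; m=(abs(q[:,0])<.055)&(abs(q[:,1])<.08)&(P[:,2]>.045)&(P[:,2]<.2)
print("lid slope/off",np.polyfit(q[m,1]+.08,P[m,2],1),m.sum())
# hole in lid: dark spot in top
im=d["top"]; X=cloud(im); g=cv2.cvtColor(im["color"],cv2.COLOR_RGB2GRAY)
cv2.imwrite("pics/t1c.png",cv2.resize(im["color"][175:255,255:340,::-1],None,fx=7,fy=7,interpolation=2))
E
```

```text
t: 6.05
ee_pos: [0.5294, 0.1795, 0.2127]
tcp_rot: [2.125, 2.313, -0.001]
ft_force: [0.0, -0.6, -0.5]
opening: 0.0617
grip_force: 0.0
[0.52924422 0.18039115 0.21272702] [0.52278362 0.26306564 0.37641091] [2.83547784 0.1200577  0.01651287]
0.06 31 [0.5156 0.1792 0.058 ] [0.5386 0.1957 0.0645]
0.07 48 [0.5191 0.1817 0.0651] [0.5384 0.1925 0.0749]
0.08 48 [0.5193 0.183  0.0751] [0.5381 0.1927 0.0849]
0.09 51 [0.5194 0.1836 0.0851] [0.5388 0.1925 0.0948]
0.1 339 [0.5191 0.1731 0.0951] [0.5386 0.1926 0.105 ]
0.11 73 [0.5211 0.1752 0.105 ] [0.537  0.191  0.1074]
lid slope/off [0.02484645 0.06171814] 1173
```

View pics/w1.png

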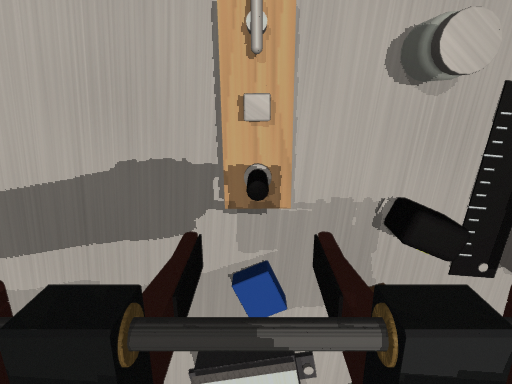

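View pics/t1c.png

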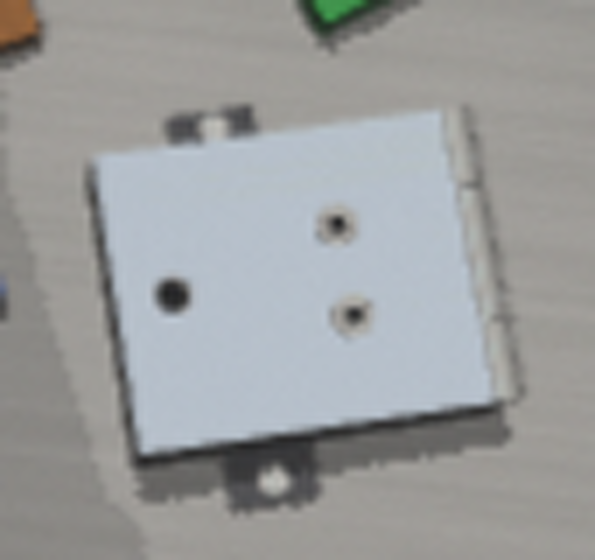

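In the wrist view the knob is at (258,183), with the square head at (257,106) and the tee at (257,22). From the wrist cloud the knob's axis is at (0.529, 0.183). The top crop shows the lid lying almost shut, with the pin hole at crop (173,295). Descend and grip.

```bash
python3 -m inch '{"travel":[[0,0.006,-0.06],[0,0.006,-0.12],[0,0.006,-0.18],[0,0.006,-0.23],[0,0.006,-0.27],[0,0.006,-0.298],[0,0.006,-0.298],[0,0.006,-0.298],[0,0.006,-0.298],[0,0.006,-0.298],[0,0.006,-0.298],[0,0.006,-0.298],[0,0.006,-0.298],[0,0.006,-0.298]],"rotation":[[0,0,0],[0,0,0],[0,0,0],[0,0,0],[0,0,0],[0,0,0],[0,0,0],[0,0,0],[0,0,0],[0,0,0],[0,0,0],[0,0,0],[0,0,0],[0,0,0]],"fingers":[0.3,0.3,0.3,0.3,0.3,0.3,0.3,0.3,1,1,1,1,1,1]}' 45
python3 - <<'E'
from h import *
import pickle
d=pickle.load(open("d1.pkl","rb"))
def dark(im,u0,v0,r,z):
    g=cv2.cvtColor(im["color"],cv2.COLOR_RGB2GRAY).astype(float)
    u,v=np.meshgrid(np.arange(512),np.arange(384)); m=(abs(u-u0)<=r)&(abs(v-v0)<=r)
    w=np.clip(np.median(g[m])-25-g,0,None)*m; p=np.array([(w*u).sum(),(w*v).sum()])/w.sum()
    ray=rot(im)@np.array([(p[0]-im["cx"])/im["fx"],(p[1]-im["cy"])/im["fy"],1]); o=np.array(im["origin"])
    return p,o+ray*(z-o[2])/ray[2]
p,P=dark(d["top"],279.5,217,5,.064); print("top hole",p,P)
T=cloud(d["top"]);a=np.radians(15.4); c=np.array([.5536,-.1405]); 
M=np.array([[np.cos(a),np.sin(a)],[-np.sin(a),np.cos(a)]]); X=T.reshape(-1,3); q=(X[:,:2]-c)@M.T
m=(abs(q[:,0])<.09)&(abs(q[:,1])<.11)&(X[:,2]>.05)&(X[:,2]<.08)
r=cv2.minAreaRect(X[m][:,:2].astype(np.float32)*1000); print("lid",r,m.sum())
print("hole pred",c+.055*np.array([-np.sin(a),np.cos(a)]), "lid hole jig",(P[:2]-c)@M.T)
p,P=dark(d["scene"],0,0,1,.064) if 0 else (0,0)
# scene: project predicted hole, then dark centroid
im=d["scene"]; x=rot(im).T@(np.array([.539,-.0875,.064])-im["origin"]); print("scene px",im["fx"]*x[0]/x[2]+im["cx"],im["fy"]*x[1]/x[2]+im["cy"])
u,v=int(im["fx"]*x[0]/x[2]+im["cx"]+.5),int(im["fy"]*x[1]/x[2]+im["cy"]+.5); print("scene hole",*dark(im,u,v,5,.064))
E
```

```text
t: 7.6
ee_pos: [0.529, 0.1848, 0.0638]
tcp_rot: [-2.121, -2.317, -0.0]
ft_force: [0.6, 0.2, 2.0]
opening: 0.0189
grip_force: 45.0
top hole [279.18121911 216.75562878] [ 0.5393937 -0.0872162  0.064    ]
lid ((554.3897705078125, -142.92015075683594), (130.6961212158203, 167.87896728515625), 15.411070823669434) 2350
hole pred [ 0.53899441 -0.08747475] lid hole jig [0.00045361 0.05514324]
scene px 245.0936520824841 189.45080288560703
scene hole [245.18975069 187.87396122] [ 0.53148157 -0.09155441  0.064     ]
```

Gripped. The knob is 18.9 mm between the pads at 45 N. Lift, carry over the hole and look.

```bash
python3 -m inch '{"travel":[[0,0,0.04],[0,0,0.08],[0,0,0.14],[0,0,0.2],[0,0,0.24],[0,0,0.24],[0.02,-0.54,0.24],[0.02,-0.54,0.24],[0.02,-0.54,0.24],[0.02,-0.54,0.24],[0.02,-0.54,0.24],[0.02,-0.54,0.24],[0.02,-0.54,0.24],[0.02,-0.54,0.2],[0.02,-0.54,0.18],[0.02,-0.54,0.18],[0.02,-0.54,0.18]],"rotation":[[0,0,0],[0,0,0],[0,0,0],[0,0,0],[0,0,0],[0,0,0],[0,0,0],[0,0,0],[0,0,0],[0,0,0],[0,0,0],[0,0,0],[0,0,0],[0,0,0],[0,0,0],[0,0,0],[0,0,0]],"fingers":[1,1,1,1,1,1,1,1,1,1,1,1,1,1,1,1,1]}' 45
python3 - <<'E'
from h import *
import pickle
d={n:get_image(n) for n in("scene","wrist")}; pickle.dump(d,open("d2.pkl","wb"))
a=cv2.resize(d["wrist"]["color"][...,::-1],(400,300)); b=cv2.resize(d["wrist"]["color"][150:330,180:340,::-1],(400,450),interpolation=2)
c=cv2.resize(d["scene"]["color"][120:230,180:290,::-1],(400,400),interpolation=2)
o=np.zeros((600,800,3),np.uint8); o[:450,:400]=b; o[:400,400:]=c; cv2.imwrite("pics/c2.png",o)
for i in range(3): s=ctrl.read_state(); print(s["ee_pos"],s["tcp_rot"])
for n in d:
    im=d[n]; X=cloud(im); m=(im["range_z"]>.05)&(abs(X[...,0]-.539)<.03)&(abs(X[...,1]+.088)<.03)
    for z in np.arange(.085,.18,.01):
        q=X[m&(abs(X[...,2]-z)<.005)]
        if len(q)>3: print(n,z.round(3),len(q),q.min(0).round(4),q.max(0).round(4))
E
```

```text
t: 9.3
ee_pos: [0.5389, -0.0844, 0.1533]
tcp_rot: [-2.119, -2.318, 0.001]
ft_force: [0.0, 0.4, -0.8]
opening: 0.0196
grip_force: 45.0
[ 0.53939289 -0.08486738  0.15406934] [2.12032246e+00 2.31756242e+00 7.58930798e-04]
[ 0.53939289 -0.08486738  0.15406934] [2.12032246e+00 2.31756242e+00 7.58930798e-04]
[ 0.53939289 -0.08486738  0.15406934] [2.12032246e+00 2.31756242e+00 7.58930798e-04]
scene 0.105 5 [ 0.5369 -0.0883  0.1042] [ 0.5435 -0.0851  0.1093]
scene 0.115 13 [ 0.5375 -0.0911  0.1104] [ 0.5446 -0.0834  0.1195]
scene 0.125 12 [ 0.5377 -0.0923  0.1206] [ 0.5436 -0.0826  0.1279]
scene 0.135 10 [ 0.5373 -0.0916  0.1311] [ 0.5442 -0.0821  0.1359]
scene 0.145 34 [ 0.5276 -0.1007  0.1414] [ 0.5521 -0.0739  0.1494]
scene 0.155 22 [ 0.5176 -0.0943  0.1507] [ 0.5572 -0.0719  0.1598]
scene 0.165 47 [ 0.5203 -0.0955  0.1602] [ 0.5583 -0.0724  0.17  ]
scene 0.175 48 [ 0.5186 -0.0957  0.1702] [ 0.5583 -0.0724  0.1799]
wrist 0.105 4 [ 0.5402 -0.083   0.1095] [ 0.5438 -0.0812  0.11  ]
wrist 0.115 83 [ 0.5338 -0.0863  0.1102] [ 0.5445 -0.0805  0.12  ]
wrist 0.125 6 [ 0.5376 -0.0815  0.1202] [ 0.5421 -0.0809  0.1212]
wrist 0.145 521 [ 0.5271 -0.0887  0.1411] [ 0.5513 -0.0724  0.1498]
wrist 0.155 359 [ 0.5202 -0.0866  0.1502] [ 0.5567 -0.0706  0.16  ]
wrist 0.165 634 [ 0.52   -0.0863  0.16  ] [ 0.5569 -0.0706  0.17  ]
wrist 0.175 783 [ 0.5201 -0.0864  0.17  ] [ 0.5571 -0.0704  0.18  ]
```

View pics/c2.png

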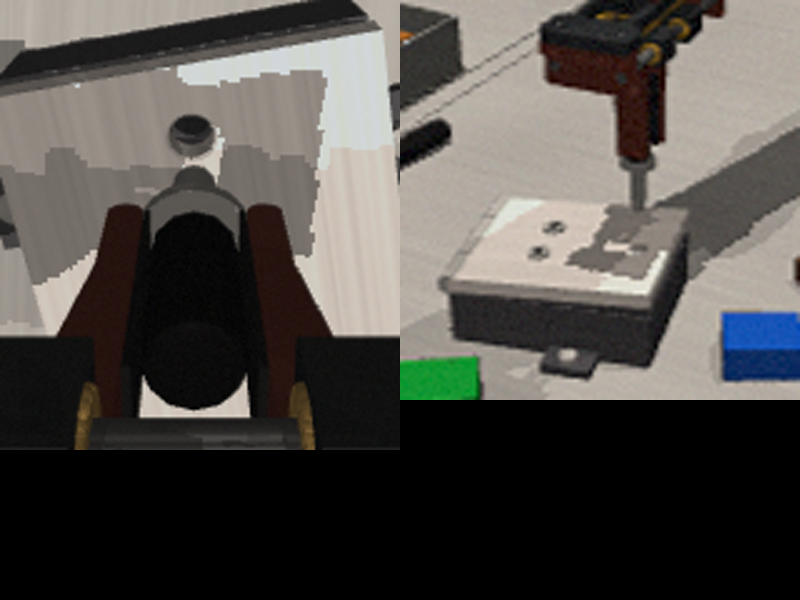

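In the crop the hole is at (191,133), wrist pixel (256,203). The pin's tip is just in front of it at (195,175), wrist (258,220), and the shank looks upright in the scene view. I'll measure both in the wrist camera's frame.

```bash
python3 - <<'E'
from h import *
import pickle
im=pickle.load(open("d2.pkl","rb"))["wrist"]; o=np.array(im["origin"])
def ray(p,z):
    r=rot(im)@np.array([(p[0]-im["cx"])/im["fx"],(p[1]-im["cy"])/im["fy"],1]); return o+r*(z-o[2])/r[2]
g=cv2.cvtColor(im["color"],cv2.COLOR_RGB2GRAY)
m=np.zeros(g.shape,np.uint8); m[190:216,240:273]=(g[190:216,240:273]<115)
n,L,st,ce=cv2.connectedComponentsWithStats(m); i=1+np.argmax(st[1:,4]); print(st[i],ce[i])
x0,y0,w,h,_=st[i]
print("hole",ray((x0+(w-1)/2,y0+(h-1)/2),.064), "widths",ray((x0-.5,ce[i][1]),.064),ray((x0+w-.5,ce[i][1]),.064))
X=cloud(im); k=(im["range_z"]>.05)&(abs(X[...,0]-.539)<.02)&(X[...,1]<-.06)&(X[...,1]>-.1)
for a,b in((.098,.112),(.112,.122),(.138,.144),(.144,.149)):
    q=X[k&(X[...,2]>a)&(X[...,2]<b)]; 
    if len(q): print(a,b,len(q),q.min(0).round(4),q.max(0).round(4))
print(g[186:226:2,238:276:2])
E
```

```text
[247 196  19  18 262] [255.94274809 203.84732824]
hole [ 0.53856543 -0.08869722  0.064     ] widths [ 0.53069352 -0.08882369  0.064     ] [ 0.54633783 -0.08743454  0.064     ]
0.098 0.112 19 [ 0.5338 -0.0863  0.1095] [ 0.5438 -0.0809  0.112 ]
0.112 0.122 74 [ 0.5343 -0.0842  0.1122] [ 0.5445 -0.0805  0.1212]
0.138 0.144 62 [ 0.5271 -0.0808  0.1411] [ 0.5513 -0.0728  0.1439]
0.144 0.149 446 [ 0.5272 -0.0887  0.144 ] [ 0.5503 -0.0724  0.1489]
[[146 142 138 139 139 140 139 140 140 142 144 144 139 138 138 141 143 141
  138]
 [146 143 137 139 138 138 139 139 139 141 144 143 140 139 138 141 143 142
  139]
 [145 144 137 139 139 137 140 139 139 141 143 144 142 138 138 142 144 142
  140]
 [144 144 139 138 139 137 139 138 141 140 143 144 141 140 139 140 143 141
  142]
 [144 146 140 138 139 138 139 139 142 139 143 144 142 140 138 139 142 142
  142]
 [143 146 142 138 139 138 137 119  64  54  55  97 144 140 139 138 143 142
  141]
 [143 145 142 136 139 137  69  29  23  26  26  25  40 128 138 138 142 142
  141]
 [143 145 143 137 139  86  28  28  26  27  25  24  26 109 139 138 142 143
  141]
 [142 1
[... 265 characters left out ...]
 100  96  83  81  76  75 115 203 208 137 116
  116]
 [139 143 144 144 139 128  95  80  97  86  83  75  82 160 200 193 113 112
  116]
 [138 142 145 144 139 137 129 121 110  87 104 163 169 202 200 194 111 113
  116]
 [139 141 144 146 141 137 139 136 190 180 185 195 204 203 202 110 111 113
  115]
 [114 141 142 146 143 136 139 144 156 107 105 165 201 203 201 111 111 113
  114]
 [111 112 115 117 115 110 112  60  55  58  58  55  70 203 203 113 112 112
  114]
 [111 112 113 116 115 111  68  54  56  57  57  56  55  69 198 113 111 111
  114]
 [111 111 112 116 116 111  51  55  56  57  58  56  56  53 199 112 113 111
  113]
 [109 112 113 116 117  88  61  61  63  62  58  56  55  57  96 115 111 110
  114]]
```

Relative to the pin, the hole is about (-0.5, -1.5) mm (mean of the wrist and top views). Nudge, then enter gently.

```bash
python3 -m inch '{"travel":[[-0.001,-0.003,-0.02],[-0.001,-0.003,-0.04],[-0.001,-0.003,-0.055],[-0.001,-0.003,-0.062],[-0.001,-0.003,-0.068],[-0.001,-0.003,-0.074],[-0.001,-0.003,-0.08],[-0.001,-0.003,-0.085],[-0.001,-0.003,-0.09],[-0.001,-0.003,-0.09]],"rotation":[[0,0,0],[0,0,0],[0,0,0],[0,0,0],[0,0,0],[0,0,0],[0,0,0],[0,0,0],[0,0,0],[0,0,0]],"fingers":[1,1,1,1,1,1,1,1,1,1]}' 45
python3 - <<'E'
from h import *
import pickle
d={n:get_image(n) for n in("scene","wrist")}; pickle.dump(d,open("d3.pkl","wb"))
b=cv2.resize(d["wrist"]["color"][150:330,180:340,::-1],(400,450),interpolation=2)
c=cv2.resize(d["scene"]["color"][140:230,190:280,::-1],(400,400),interpolation=2)
o=np.zeros((450,800,3),np.uint8); o[:450,:400]=b; o[:400,400:]=c; cv2.imwrite("pics/c3.png",o)
E
```

```text
t: 10.4
ee_pos: [0.5383, -0.0868, 0.1084]
tcp_rot: [-2.121, -2.317, 0.0]
ft_force: [0.1, -0.3, -0.9]
opening: 0.0193
grip_force: 45.0
```

View pics/c3.png

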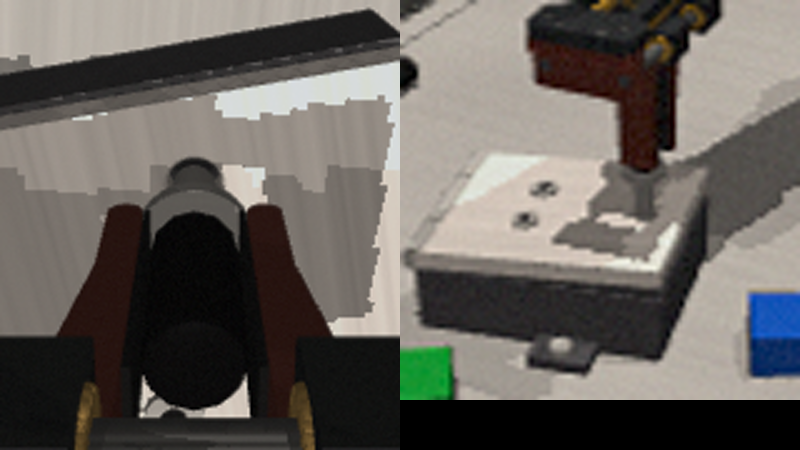

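The view shows the shank going into the lid hole at crop (193,170), with no contact force. Continue.

```bash
python3 -m inch '{"travel":[[0,0,-0.008],[0,0,-0.014],[0,0,-0.02],[0,0,-0.026],[0,0,-0.032],[0,0,-0.038],[0,0,-0.042],[0,0,-0.042],[0,0,-0.042]],"rotation":[[0,0,0],[0,0,0],[0,0,0],[0,0,0],[0,0,0],[0,0,0],[0,0,0],[0,0,0],[0,0,0]],"fingers":[1,1,1,1,1,1,1,1,1]}' 45
```

```text
t: 11.4
ee_pos: [0.5383, -0.0864, 0.0874]
tcp_rot: [-2.121, -2.317, 0.0]
ft_force: [0.2, 2.8, -3.5]
opening: 0.0192
grip_force: 45.0
```

```bash
python3 -m inch '{"travel":[[0,0.002,0],[0,0.002,-0.006],[0,0.002,-0.012],[0,0.002,-0.018],[0,0.002,-0.02],[0,0.002,-0.02]],"rotation":[[0,0,0],[0,0,0],[0,0,0],[0,0,0],[0,0,0],[0,0,0]],"fingers":[1,1,1,1,1,1]}' 60
python3 -m inch '{"travel":[[0,0,-0.004],[0,0,-0.008],[0,0,-0.012],[0,0,-0.012],[0,0,-0.012]],"rotation":[[0,0,0],[0,0,0],[0,0,0],[0,0,0],[0,0,0]],"fingers":[1,1,1,1,1]}' 60
```

```text
t: 12.0
ee_pos: [0.5386, -0.086, 0.0776]
tcp_rot: [2.122, 2.317, -0.0]
ft_force: [0.6, 1.6, -0.0]
opening: 0.0189
grip_force: 60.0
t: 12.5
ee_pos: [0.5386, -0.0858, 0.0717]
tcp_rot: [2.121, 2.317, 0.0]
ft_force: [-0.1, 1.2, 2.9]
opening: 0.019
grip_force: 60.0
```

```bash
python3 -m inch '{"travel":[[0,0.001,-0.002],[0,0.001,-0.002],[0,0.001,-0.002]],"rotation":[[0,0,0],[0,0,0],[0,0,0]],"fingers":[1,1,1]}' 60
python3 -m inch '{"travel":[[0,0,-0.002],[0,0,-0.002],[0,0,-0.002]],"rotation":[[0,0,0],[0,0,0],[0,0,0]],"fingers":[1,1,1]}' 60
```

```text
t: 12.8
ee_pos: [0.5386, -0.0857, 0.0708]
tcp_rot: [2.121, 2.316, -0.0]
ft_force: [-0.0, 0.4, 3.2]
opening: 0.0194
grip_force: 60.0
t: 13.1
ee_pos: [0.5386, -0.0857, 0.0706]
tcp_rot: [2.122, 2.317, 0.001]
ft_force: [-3.5, 1.0, 13.7]
opening: 0.0195
grip_force: 60.0
```

```bash
python3 -m inch '{"travel":[[0,0,-0.001],[0,0,-0.001],[0,0,-0.001],[0,0,-0.001]],"rotation":[[0,0,0],[0,0,0],[0,0,0],[0,0,0]],"fingers":[1,1,1,1]}' 60
python3 - <<'E'
from h import *
im=get_image("scene"); P=cloud(im).reshape(-1,3)
a=np.radians(15.4); c=np.array([.5536,-.1405]); M=np.array([[np.cos(a),np.sin(a)],[-np.sin(a),np.cos(a)]])
q=(P[:,:2]-c)@M.T; m=(abs(q[:,0])<.055)&(abs(q[:,1])<.07)&(P[:,2]>.045)&(P[:,2]<.068)
z=P[m,2];y=q[m,1]+.08; f=np.polyfit(y,z,1); k=abs(np.polyval(f,y)-z)<.003; print("lid",np.polyfit(y[k],z[k],1),k.sum())
w=get_image("wrist"); b=cv2.resize(w["color"][150:330,180:340,::-1],(400,450),interpolation=2)
g=cv2.resize(im["color"][140:230,190:280,::-1],(400,400),interpolation=2)
o=np.zeros((450,800,3),np.uint8); o[:450,:400]=b; o[:400,400:]=g; cv2.imwrite("pics/c4.png",o)
s=ctrl.read_state(); print(s["t"],s["ft_force"],s["grip_force"],s["ee_pos"])
E
```

```text
t: 13.5
ee_pos: [0.5386, -0.0857, 0.0705]
tcp_rot: [-2.122, -2.316, -0.001]
ft_force: [-6.3, 1.6, 18.6]
opening: 0.0195
grip_force: 60.0
lid [-0.00130014  0.05972334] 844
13.6 [-6.67418436  1.36059565 18.03520638] 60.01056432723999 [ 0.53866781 -0.08569133  0.0705569 ]
```

View pics/c4.png

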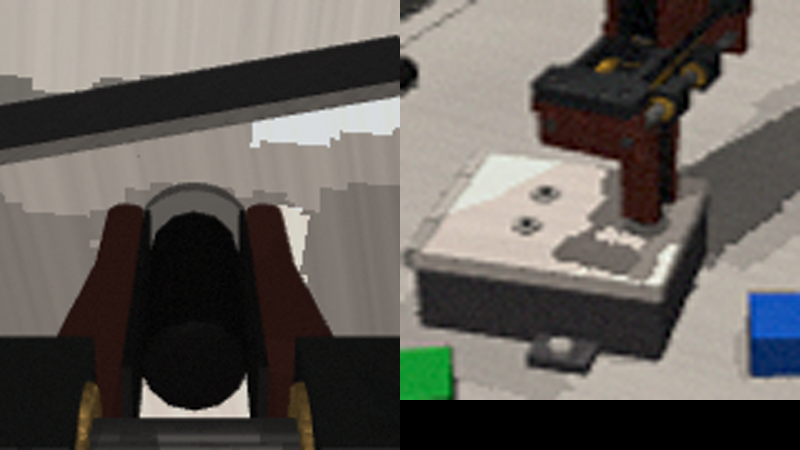

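The collar is flat on the lid at crop (195,200), the lid slope is -0.001 rad (shut), and the pin is holding it with 18 N. Handing in.

```bash
python3 -c "
from bench import ctrl; print(ctrl.finish_job())"
```

```text
the job is handed in; nothing more can be done
None
```

I handed the job in at about 13.6 s with the lid shut (measured at about 0 rad), the locking pin pushed in to its collar, and the gripper still holding the knob and pressing down with about 18 N; no verdict was returned.

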